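Set the bread-slicing guide to the orange angle mark

TASK

Set the swing arm of the bread-slicing guide to the orange angle mark: turn the black clamp knob loose until its pad is clear of the turntable, swing the red arm by its black post until its pointer lines up with the orange dot, then tighten the knob firmly again, to about 0.5 N m, without crushing the pad. Do not grip or push the arm while it is clamped, and leave the other things on the table where they are.

Things in the scene. Friction and masses are not known exactly. Their poses are not given: they have to be found in the camera images.
- guide_board: Fixed pale wooden board, 365 x 300 x 20 mm (x -170..195, y +-150 mm). Origin at table level on the turntable's vertical pivot axis; x points from the clamp knob over the pivot to the marks, z up. A grey clamp housing (48 mm wide in y, x -152..-82 mm, top 46 mm above the table) carries the knob on its top. White dot at x 172, y 0: straight cut.
- guide_arm: Turntable and swing arm, turns +-0.75 rad. Disc 170 mm across, 5 mm off-centre, top 34 mm above the table; red bar along its +x axis, 24 mm wide, top at 44 mm; fence 6 mm thick on it, 28..76 mm from the pivot, top at 67 mm; pointer tip at 146 mm. Origin at table level on the pivot; x axis = pointer line. Starts clamped, within 0.13 rad of straight. Loose, it needs 3 to 4 N at the post and stays where left.
- post_grip (a point): Point on the axis of the swing arm's black post, 70 mm above the table and 105 mm from the pivot; the post is round, 22 mm in diameter, from 44 to 88 mm above the table. Axes as the arm's.
- clamp_knob (a joint): Turn of the clamp knob in rad: 0 = loosest (a stop), grows as tightened, CLOCKWISE from above, to 1.9. Starts at 0.5 to 1.1. Free, it takes 0.2 N m to turn. Below 0.25 the pad is always clear. It bites from an unknown value, 0.25 to 1.15 (wear; the off-centre disc shifts it with the arm's angle); past it the torque rises by 2 to 3 N m per rad. Springs back up to 0.2 rad when let go, then stays.
- knob_grip (a point): Middle of the clamp knob's black bar grip, on the knob's vertical axis, 115 mm from the pivot on its robot side, 81 mm above the table (it does not rise or sink). Bar 50 mm long along this point's x axis, 16 mm thick along y, from 25 mm below to 11 mm above this point, z up; white dot on its +x end. Below the bar a round flange, 42 mm across.
- clamp_pad: Small black rubber clamp pad, 30 mm wide, which the knob's cam pushes out of the housing against the near rim of the turntable disc. 0.5 N m at the knob presses it with 30 to 60 N, of which 15 to 35 N remain when the knob is let go; from 80 N (0.8 to 1 N m) on it is crushed. While the knob is held still, friction can make the felt torque up to 0.4 N m lower than while it is turned.
- mark_orange: Orange round dot, 18 mm in diameter, 4 mm high, fixed on the board about 172 mm from the pivot, 0.38 to 0.56 rad to the left or to the right of the board's x axis: the target mark. Origin at the centre of its underside.
- mark_blue: Blue dot of the same kind on the other side of the white one: not the target. Origin at the centre of its underside.
- spice_pot: Small glass jar with green lid, 40 mm in diameter, 45 mm high, loose on the board's near left corner (about 115 mm towards the knob and 122 mm left of the pivot); leave it. Origin at the centre of its underside.
- butter_dish: White ceramic block, 42 x 42 x 28 mm, loose on the board's near right corner (mirror place of the jar); leave it. Origin at the centre of its underside.
- pickle_jar: Green glass jar with red lid, 76 mm in diameter, 110 mm high, loose on the table to the left; origin at the centre of its underside.
- spread_tub: White tub with yellow lid, 90 mm in diameter, 75 mm high, loose on the table to the left; origin at the centre of its underside.
- olive_bowl: White bowl, 130 mm in diameter, 55 mm high, loose on the table to the right; origin at the centre of its underside.
- coffee_mug: Blue mug, 84 mm in diameter, 90 mm high, loose on the table at the near left; origin at the centre of its underside.

How it is judged (in metres and radians):
On the way, in this order (a step that is already met when the one before it is completed fails the run):
1. the clamp is loosened: the pad is clear of the turntable (contact force between clamp_pad and guide_arm below 0.5 N), for 0.2 s.
2. with the clamp loose, the arm's pointer line is brought to the orange mark (y of mark_orange in the frame of guide_arm between -0.007 and 0.007 m and x of mark_orange in the frame of guide_arm above 0 m and contact force between clamp_pad and guide_arm below 3 N and angular speed of guide_arm below 0.05 rad/s), for 0.2 s.
3. the clamp bites again with the arm on the mark (y of mark_orange in the frame of guide_arm between -0.007 and 0.007 m and x of mark_orange in the frame of guide_arm above 0 m and contact force between clamp_pad and guide_arm above 10 N), for 0.2 s.
At the end, for the whole second after the job is handed in: The centre of the orange dot lies within 7 mm of the arm's pointer line (on the pointer's side), the arm is at rest, and the pad presses on the turntable's rim with more than 10 N. The other things stand where they stood (all of step 3 and angular speed of guide_arm below 0.02 rad/s); the robot touches nothing.
It fails at once if the arm is forced (gripped or pushed with over 10 N) while the clamp presses on it (contact force between clamp_pad and guide_arm above 12 N and contact force between the fingers and guide_arm above 10 N).
It fails at once if the knob is wrenched far too tight (pad force over 80 N) (contact force between clamp_pad and guide_arm above 80 N).
It fails at once if another thing on the table is moved by more than 25 mm (distance of any of spice_pot, butter_dish, pickle_jar, spread_tub, olive_bowl, coffee_mug from where it was at the start of the episode above 0.025 m).
It also fails if it takes over 72 s, if anything falls off the work surface, if the arm or the gripper's body presses on something with over 40 N, if the wrist force passes 120 N, or if a joint passes its speed limit or range.

ROBOT

A 6-joint arm with a two-finger parallel gripper is mounted at the origin on the work surface. World frame = base frame: x ahead of the robot, y to its left, z up, the work surface at z = 0. Lengths are in m, angles in degrees, forces in N, time in s.
With the tool pointing down it reaches from about 0.375 to 0.9 m from the base axis. Payload 3.1 kg.
Tool frame: the origin (TCP) lies at the centre of the arm's flange, where the gripper is bolted on; the fingertips stand 182 mm ahead of it and the grasp point (between the pads) lies 164 mm ahead of it; x points along the fingers, z is the direction in which the jaws open and shut, and the axes are right-handed (so a half turn about x gives the same grasp; the last joint's range is limited). The gripper opens to 87 mm and grips with 3 to 60 N. Pads are 19 mm wide; open, the fingers measure 117 mm over their backs; the gripper's body (75 mm by 190 mm) begins 51 mm behind the grasp point.
Start: joints at [62.195, 30.224, 82.088, -0, 67.689, -10.227], TCP at [0.189, 0.596, 0.405] pointing down, gripper open.
Joint ranges: [-176.69, 176.69], [-43.24, 126.21], [12.49, 139.97], [-82, 262], [0, 151.66], [-163.58, 163.58]. Speed limits (degrees/s): [159.86, 159.86, 180, 180, 180, 180].

INTERFACE

Orientations are given as a 3x3 rotation matrix whose columns are the frame's x, y, z axes.
In Python, from rig import bot gives the robot as it stands.
- The arm moves only by the shell command python3 -m crank 'ROWS' [OPENING]. ROWS is JSON, a list of rows, each an object with "offset": the shift along the tool's x, y, z in m, a list of three; "spin": the turn about the tool's x in rad. A call has 1 to 12 rows; each row shifts and turns the commanded pose from where the row before left it, along the tool's axes as they then stand; what a row does not reach is not made up. A row lasts 1/10 s, in which the tool goes at most 50 mm and 8.59 degrees, less where a joint would pass 70% of its speed; a pose out of reach is approached as far as the arm can. A call is refused whole if a number of a shift passes 0.05 or a number of a turn 0.15, either way. A call with a gripper value outside its range is refused whole. OPENING is the finger opening in m, from 0 to 0.087, set as the call begins (- or left out, the last holds). The fingers move at their own pace and stop on an object; the grip force is fixed at half the most. Time passes only in rows, so rows that do not move let the fingers close. It gives the time, the measured TCP pose, the force and the opening at its end, in the units of the state.
- bot.read_state(): the state, without advancing time (a new reading comes with each control period).
- bot.capture(name): name is "scene" or "top"; returns a dict with "pixels" (384x512x3 uint8, blue, green, red), "depth" (384x512 float32, m along the optical axis (not along the pixel's ray), 0 where there is no reading), "K" (3x3 intrinsics, pixels), "world_to_cam" (4x4, takes a point from world to camera coordinates). Camera axes: x right, y up, looking along -z (the intrinsics and any distortion apply to the point x, -y, -z); pixel columns grow to the right and rows downward; lengths in m; the calibration is good to about 2 mm. A picture is of the moment at which its call begins.
- bot.hand_in(): hands the job in, once; it reports no verdict.
Trained networks look in a picture, given as the dict that the camera call returned (one of the last four; its "shot" number tells which), for a name from the list of things; names that differ only in an ending like _2 or _b are one class to them, and where a whole thing is asked for, a point or a joint stands for the part that bears it (a point fixed in the world has none). Each returns a list of dicts, best first, with "p" (0 to 1); they miss things now and then, are a little off and sometimes report something else, mostly with a low value. They report only what shows in the picture. A call takes as long as a camera call.
- bot.regions_of(label, picture): "region" (384x512 bool, what is visible of it) and "extent" ([centre column, centre row, width, height] in pixels, round what is visible of it).
The state is a dict: "time_s": time; "joint_positions": joint angles; "qvel": joint speeds; "tau": joint torques, N m; "position": TCP position; "tcp_rot": TCP orientation; "force": force on the tool from outside, world axes, zero at the start; "moment": the same for the moment, N m; "opening": opening from 0.0 (shut) to 1.0 (fully open).
Only numpy, scipy, OpenCV 4.12 (cv2) and the standard library are available. Lean on these libraries where they do the work, as an engineer would, in place of code of your own. Each camera call takes 0.05 s, during which the arm holds its last target.

## Working session

There is one attempt and no reset: what is moved stays moved. The work goes in short steps, Python scripts to look and compute and a shell command to move; the robot and the scene stay as the last step left them, time stands still between calls to the robot, and variables do not carry over. Pictures are saved under pics/ and viewed, and the job is handed in when it is done.

```bash
ls; mkdir -p pics
python3 - <<'E'
from rig import bot
import cv2,numpy as np
s=bot.read_state();print({k:np.round(v,3).tolist() if not isinstance(v,float) else v for k,v in s.items()})
for n in("scene","top"):
    p=bot.capture(n);cv2.imwrite(f"pics/{n}0.png",p["pixels"]);print(n,p["K"],np.round(p["world_to_cam"],3),p.get("shot"),[k for k in p])
    for l in("guide_board","guide_arm","post_grip","clamp_knob","mark_orange","mark_blue","clamp_pad","spice_pot","butter_dish"):
        print(l,[(round(r["p"],2),np.round(r["extent"],1).tolist()) for r in bot.regions_of(l,p)][:2])
E
```

```text
pics
{'time_s': 0.0, 'joint_positions': [62.195, 30.276, 82.159, -0.002, 67.689, -10.227], 'qvel': [-0.016, 0.005, -0.118, -0.058, 0.007, -0.047], 'tau': [0.0, -44.003, -17.659, 0.063, 0.058, -0.0], 'position': [0.189, 0.595, 0.404], 'tcp_rot': [[-0.001, -0.953, 0.302], [-0.002, 0.302, 0.953], [-1.0, 0.0, -0.002]], 'force': [-0.8, 0.189, 0.185], 'moment': [-0.05, 0.022, 0.004], 'opening': 0.9977733554501772}
scene [[369.09153532   0.         256.54697167]
 [  0.         369.09153532 187.58147001]
 [  0.           0.           1.        ]] [[-0.746  0.666  0.002  0.378]
 [-0.518 -0.583  0.627  0.211]
 [ 0.418  0.467  0.779 -1.32 ]
 [ 0.     0.     0.     1.   ]] 1 ['pixels', 'depth', 'K', 'world_to_cam', 'shot']
guide_board [(0.95, [234.6, 232.3, 166.4, 142.6])]
guide_arm [(0.66, [236.4, 224.0, 69.1, 51.0])]
post_grip [(0.96, [236.8, 221.8, 66.3, 54.5]), (0.55, [166.9, 128.6, 40.1, 27.7])]
clamp_knob [(0.74, [266.9, 186.4, 20.5, 16.8])]
mark_orange [(0.26, [416.7, 231.8, 38.4, 48.8])]
mark_blue []
clamp_pad []
spice_pot [(0.72, [397.0, 281.0, 39.6, 43.8]), (0.58, [297.5, 214.9, 13.3, 26.7])]
butter_dish [(0.5, [235.1, 173.5, 16.8, 17.0])]
top [[399.2349371    0.         254.67780788]
 [  0.         399.2349371  188.64398315]
 [  0.           0.           1.        ]] [[-1.300e-02 -1.000e+00 -0.000e+00  1.700e-02]
 [ 9.970e-01 -1.300e-02  7.900e-02 -5.110e-01]
 [-7.900e-02  1.000e-03  9.970e-01 -1.142e+00]
 [ 0.000e+00  0.000e+00  0.000e+00  1.000e+00]] 2 ['pixels', 'depth', 'K', 'world_to_cam', 'shot']
guide_board [(0.79, [255.2, 158.7, 113.9, 129.9])]
guide_arm [(0.72, [252.8, 153.0, 57.0, 80.4])]
post_grip [(0.73, [252.6, 150.4, 60.9, 75.9])]
clamp_knob [(0.76, [257.1, 199.5, 20.5, 18.2])]
mark_orange [(0.52, [256.0, 159.4, 109.7, 133.6])]
mark_blue [(0.72, [253.3, 152.1, 57.8, 74.7])]
clamp_pad []
spice_pot [(0.45, [216.6, 207.2, 12.1, 15.2])]
butter_dish [(0.65, [299.3, 198.5, 17.2, 16.4])]
```

Run:
```python
import cv2
a=cv2.imread("pics/scene0.png");cv2.imwrite("pics/s1.png",cv2.resize(a[130:330,130:400],None,fx=2.9,fy=2.9,interpolation=cv2.INTER_CUBIC))
a=cv2.imread("pics/top0.png");cv2.imwrite("pics/t1.png",cv2.resize(a[80:240,180:340],None,fx=3.7,fy=3.7,interpolation=cv2.INTER_CUBIC))
```

```text
(no output)
```

View pics/scene0.png

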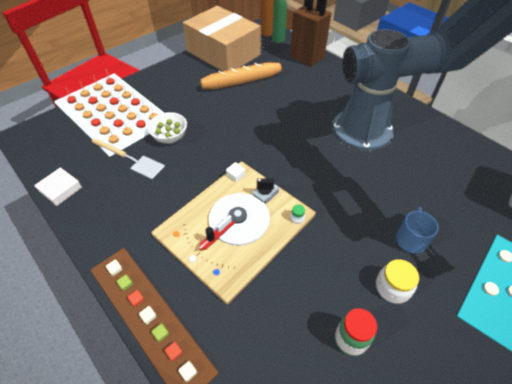

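View pics/top0.png

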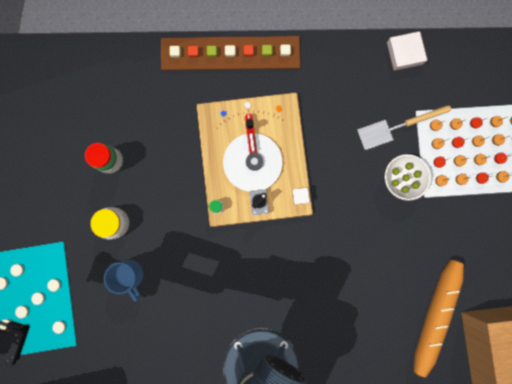

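```bash
sleep 1
```

```text
(no output)
```

View pics/t1.png

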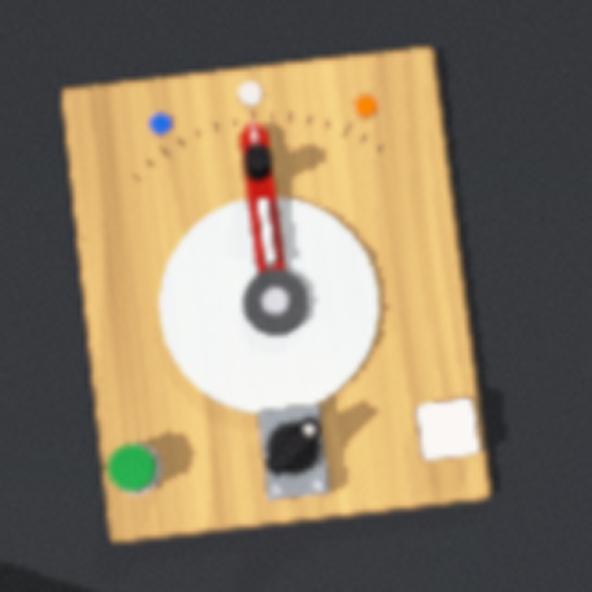

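View pics/s1.png

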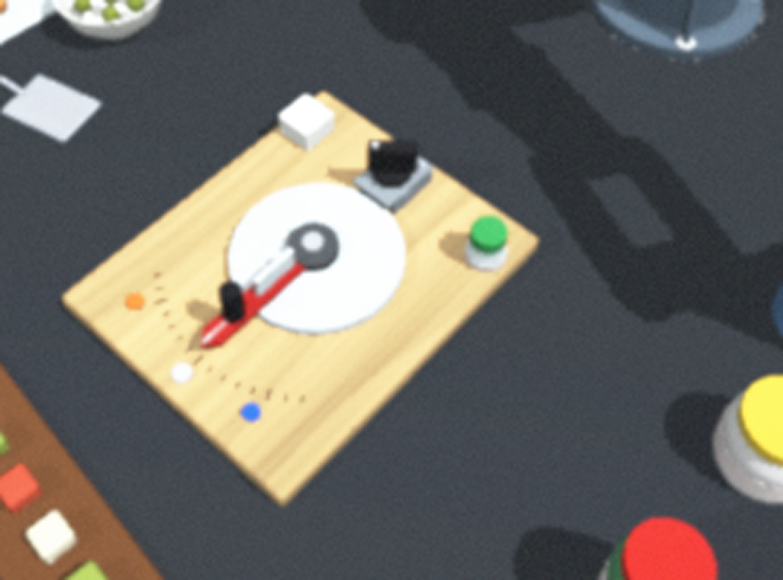

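The orange dot is on the right, at about (279,108) in the top view. White is at (247,105), the post at about (249,123) and the knob at about (259,200). Next I'll measure these metrically in both views.

```bash
cat > h.py <<'E'
import numpy as np,cv2
def plane(p,u,v,z):
    M=np.array(p["world_to_cam"]);R=M[:3,:3];t=M[:3,3];K=p["K"]
    d=np.array([(u-K[0,2])/K[0,0],-(v-K[1,2])/K[1,1],-1.]);o=-R.T@t;d=R.T@d
    return o+d*(z-o[2])/d[2]
def proj(p,X):
    M=np.array(p["world_to_cam"]);c=M[:3,:3]@np.asarray(X)+M[:3,3];K=p["K"]
    return np.array([K[0,0]*c[0]/-c[2]+K[0,2],K[1,1]*c[1]/c[2]*1+K[1,2]]) if 0 else np.array([K[0,0]*c[0]/-c[2]+K[0,2],K[1,1]*(-c[1])/-c[2]+K[1,2]])
def blob(m,w,box):
    mm=np.zeros(m.shape,float);x0,y0,x1,y1=box;mm[y0:y1,x0:x1]=(m*w)[y0:y1,x0:x1]
    ys,xs=np.nonzero(mm);ww=mm[ys,xs]
    return (xs*ww).sum()/ww.sum(),(ys*ww).sum()/ww.sum(),len(xs)
def dots(p,bx):
    I=p["pixels"].astype(float);b,g,r=I[...,0],I[...,1],I[...,2];o={}
    w=np.clip(r-b-120,0,None)
    o["orange"]=blob(w>0,w,bx["orange"])
    w=np.clip(b-r-0,0,None);o["blue"]=blob(w>0,w,bx["blue"])
    w=np.clip(b-150,0,None);o["white"]=blob(w>0,w,bx["white"])
    return o
BT=dict(orange=(273,103,285,114),blue=(218,108,229,119),white=(242,100,253,110))
BS=dict(orange=(171,229,182,239),blue=(210,266,222,277),white=(187,253,198,263))
E
python3 - <<'E'
from h import *
from rig import bot
for n,bx in(("scene",BS),("top",BT)):
    p=bot.capture(n);np.savez(f"{n}.npz",**p)
    for k,(u,v,c) in dots(p,bx).items(): print(n,k,round(u,2),round(v,2),c,plane(p,u,v,.0235).round(4))
    # board silhouette
    hsv=cv2.cvtColor(p["pixels"],cv2.COLOR_BGR2HSV)
    m=((p["pixels"].max(2)>110)).astype(np.uint8)
    nn,l,st,ce=cv2.connectedComponentsWithStats(m)
    i=l[170 if n=="top" else 240, 215 if n=="top" else 200]
    mm=(l==i).astype(np.uint8);c=max(cv2.findContours(mm,cv2.RETR_EXTERNAL,cv2.CHAIN_APPROX_NONE)[0],key=len)
    print(len(c)); q=cv2.approxPolyDP(cv2.convexHull(c),6,True)[:,0]
    for a in q: print("corner",a,plane(p,*a,.02).round(4))
    # known spots
E
```

```text
scene orange 175.98 233.51 32 [ 0.749  -0.0616  0.0235]
scene blue 216.12 271.64 39 [0.7363 0.1023 0.0235]
scene white 192.13 257.93 108 [0.7595 0.0294 0.0235]
374
corner [242 161] [ 0.4347 -0.1509  0.02  ]
corner [315 214] [0.412  0.1474 0.02  ]
corner [227 304] [0.7682 0.1858 0.02  ]
corner [151 232] [ 0.7972 -0.1139  0.02  ]
top orange 278.39 108.12 47 [ 0.7483 -0.0632  0.0235]
top blue 222.95 112.98 29 [0.7359 0.1005 0.0235]
top white 247.09 104.69 42 [0.7599 0.029  0.0235]
443
corner [295  92] [ 0.7975 -0.1136  0.02  ]
corner [312 213] [ 0.4382 -0.1553  0.02  ]
corner [210 226] [0.4046 0.1405 0.02  ]
corner [196 105] [0.762  0.1804 0.02  ]
```

```bash
cat > fit.py <<'E'
from h import *
from scipy.optimize import least_squares
from scipy.ndimage import map_coordinates
P={n:dict(np.load(f"{n}.npz")) for n in("scene","top")}
c=np.array([[-.17,-.15],[.195,-.15],[.195,.15],[-.17,.15]])
def B(q,x,y,z):
    C,S=np.cos(q[2]),np.sin(q[2]);return np.array([q[0]+C*x-S*y,q[1]+S*x+C*y,z])
def edges(q,p,i):
    a,b=c[i],c[(i+1)%4];n=np.array([b[1]-a[1],a[0]-b[0]]);n=n/np.linalg.norm(n)
    g=p["pixels"].astype(float)[...,2];out=[]
    for s in np.linspace(.08,.92,40):
        m=a+(b-a)*s;u0=proj(p,B(q,*m,.02));u1=proj(p,B(q,*(m+n*.01),.02));d=(u1-u0)/np.linalg.norm(u1-u0)
        t=np.arange(-5,5,.1);pr=map_coordinates(g,[u0[1]+t*d[1],u0[0]+t*d[0]],order=1)
        hi=pr[:15].mean();lo=pr[-15:].mean()
        if hi-lo<50: continue
        k=np.nonzero(pr<(hi+lo)/2)[0]
        if len(k): out.append(u0+d*t[k[0]])
    return np.array(out)
q0=np.array([.589,.012,.11])
use={"scene":(0,3),"top":(0,1,2,3)}
for names in(("top",),("scene",),("scene","top")):
  q=q0.copy()
  for it in range(4):
    E=[(n,i,edges(q,P[n],i)) for n in names for i in use[n]]
    def r(q):
        o=[]
        for n,i,e in E:
            a,b=proj(P[n],B(q,*c[i],.02)),proj(P[n],B(q,*c[(i+1)%4],.02));d=(b-a)/np.linalg.norm(b-a)
            o+=list(((e-a)@[-d[1],d[0]]))
        for n in names:
            bx=BS if n=="scene" else BT
            u=dots(P[n],bx)["white"][:2];o+=list(4*(proj(P[n],B(q,.172,0,.0235))-u))
        return o
    s=least_squares(r,q,loss="soft_l1",f_scale=.5);q=s.x
  print(names,q.round(4),"rms",np.sqrt(np.mean(np.square(r(q)))).round(2))
  for n,i,e in E:
    a,b=proj(P[n],B(q,*c[i],.02)),proj(P[n],B(q,*c[(i+1)%4],.02));d=(b-a)/np.linalg.norm(b-a);print(n,i,len(e),np.round(np.median((e-a)@[-d[1],d[0]]),2))
  for n in names:
    o=plane(P[n],*dots(P[n],BS if n=="scene" else BT)["orange"][:2],.0235)[:2]-q[:2];print(n,"orange r,ang rel board",np.hypot(*o).round(4),(np.arctan2(o[1],o[0])-q[2]).round(4),"world ang",np.arctan2(o[1],o[0]).round(4))
np.save("q.npy",q)
E
python3 fit.py
python3 - <<'E'
from fit import *
print('---')
q=np.load("q.npy")
# overlay
for n,(x0,y0,x1,y1) in(("top",(180,80,340,240)),("scene",(130,140,330,310))):
    p=P[n];I=cv2.resize(p["pixels"][y0:y1,x0:x1],None,fx=3.5,fy=3.5,interpolation=cv2.INTER_CUBIC)
    def pt(X,col):
        u=(proj(p,X)-[x0,y0]+.5)*3.5-.5;cv2.circle(I,tuple(int(round(v)) for v in u),2,col,-1)
    for a in np.linspace(0,6.28,60):
        pt(B(q,.005*0+.085*np.cos(a),.085*np.sin(a),.034),(255,0,255))
    for a in c: pt(B(q,*a,.02),(0,255,0))
    pt(B(q,0,0,.05),(0,255,0));pt(B(q,-.115,0,.092),(0,255,255));pt(B(q,.172,0,.0235),(0,0,255))
    for x,y in((-.152,.024),(-.152,-.024),(-.082,.024),(-.082,-.024)): pt(B(q,x,y,.046),(255,255,0))
    cv2.imwrite(f"pics/ov_{n}.png",I)
E
```

```text
('top',) [0.5881 0.0113 0.1037] rms 0.14
top 0 40 0.0
top 1 40 -0.0
top 2 36 -0.0
top 3 40 0.0
top orange r,ang rel board 0.1767 -0.5387 world ang -0.435
('scene',) [0.5887 0.012  0.106 ] rms 0.79
scene 0 40 -0.1
scene 3 29 -0.0
scene orange r,ang rel board 0.1763 -0.5365 world ang -0.4305
('scene', 'top') [0.5882 0.0114 0.1046] rms 0.46
scene 0 40 -0.29
scene 3 29 -0.2
top 0 40 0.1
top 1 40 -0.1
top 2 36 -0.1
top 3 40 0.1
scene orange r,ang rel board 0.1765 -0.5308 world ang -0.4262
top orange r,ang rel board 0.1766 -0.5408 world ang -0.4362
('top',) [0.5881 0.0113 0.1037] rms 0.14
top 0 40 0.0
top 1 40 -0.0
top 2 36 -0.0
top 3 40 0.0
top orange r,ang rel board 0.1767 -0.5387 world ang -0.435
('scene',) [0.5887 0.012  0.106 ] rms 0.79
scene 0 40 -0.1
scene 3 29 -0.0
scene orange r,ang rel board 0.1763 -0.5365 world ang -0.4305
('scene', 'top') [0.5882 0.0114 0.1046] rms 0.46
scene 0 40 -0.29
scene 3 29 -0.2
top 0 40 0.1
top 1 40 -0.1
top 2 36 -0.1
top 3 40 0.1
scene orange r,ang rel board 0.1765 -0.5308 world ang -0.4262
top orange r,ang rel board 0.1766 -0.5408 world ang -0.4362
---
```

View pics/ov_top.png

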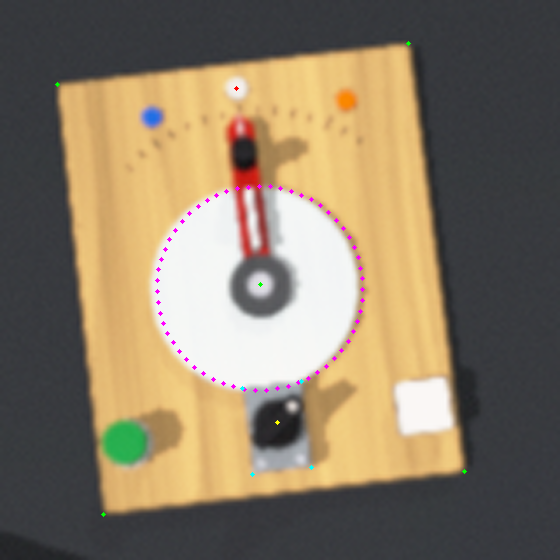

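View pics/ov_scene.png

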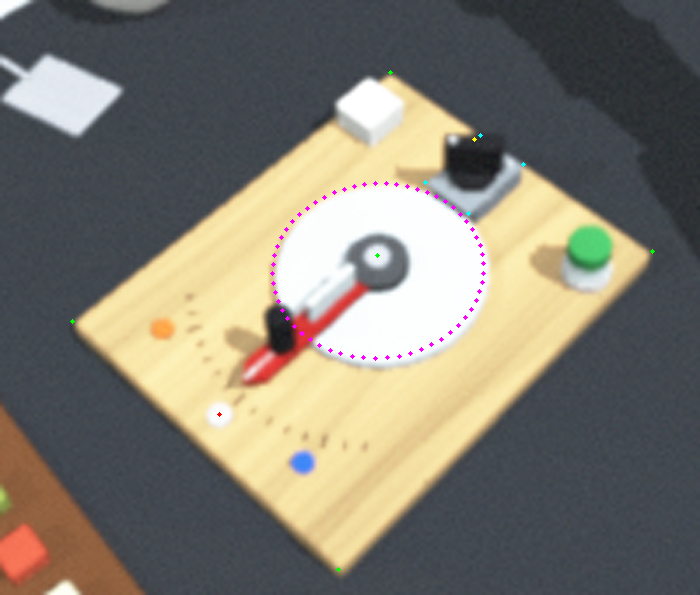

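The board fit is good: the pivot is at about (0.588, 0.0115), yaw is about 0.105 rad, and the orange dot sits at a world angle of about -0.432 rad. Next I need the knob bar and arm angles.

```bash
cat > ang.py <<'E'
from h import *
C0=np.array([.5883,.0115]);YAW=.105
def knob(p,box):  # white dot direction at z .092 & dark bar PCA
    x0,y0,x1,y1=box;g=p["pixels"].max(2).astype(float)
    kc=C0-.115*np.array([np.cos(YAW),np.sin(YAW)])
    ys,xs=np.mgrid[y0:y1,x0:x1];W=np.array([[plane(p,x,y,.092)[:2] for x in range(x0,x1)] for y in range(y0,y1)])
    m=(g[y0:y1,x0:x1]<55)&(np.hypot(*(W-kc).transpose(2,0,1))<.03)
    pts=W[m];c=pts.mean(0);u,s,v=np.linalg.svd(pts-c)
    return kc,c,np.arctan(v[0][1]/v[0][0]),s/np.sqrt(len(pts)),len(pts)
def arm(p,cen=C0):
    I=p["pixels"].astype(float);r=I[...,2];m=(r-np.maximum(I[...,1],I[...,0])>60)
    ys,xs=np.nonzero(m);W=np.array([plane(p,x,y,.044)[:2] for x,y in zip(xs,ys)])-cen
    k=(np.hypot(*W.T)<.15)&(np.hypot(*W.T)>.03);W=W[k]
    a=np.arctan2(W[:,1],W[:,0]);rr=np.hypot(*W.T)
    u=W.mean(0);far=W[rr>.11].mean(0)
    return len(W),np.arctan2(u[1],u[0]),np.arctan2(far[1],far[0])
E
python3 - <<'E'
from ang import *
P={n:dict(np.load(f"{n}.npz")) for n in("scene","top")}
print(knob(P["top"],(245,185,275,215)))
for n in P: print(n,arm(P[n]))
p=P["top"];g=p["pixels"]
print(g[190:212,248:270].max(2))
cv2.imwrite("pics/k.png",cv2.resize(g[180:220,240:280],None,fx=14,fy=14,interpolation=cv2.INTER_NEAREST))
E
```

```text
(array([ 0.47393336, -0.00055282]), array([ 4.70896014e-01, -3.04439444e-04]), np.float64(-1.3865502107957874), array([0.0088117 , 0.00803484]), 114)
scene (229, np.float64(0.17080706959521427), np.float64(0.13891565746905832))
top (194, np.float64(0.11727963908311297), np.float64(0.11757205836778419))
[[243 238 223 208 203 202 205 209 206 189 182 178 177 177 178 180 179 165
  149 155 164 171]
 [227 212 189 181 175 174 178 181 181 178 175 176 174 175 170 166 167 157
  144 154 169 177]
 [222 200 177 177 175 174 174 176 176 174 171 169 167 163 145 131 133 130
  134 155 172 179]
 [225 200 176 175 175 176 173 165 164 159 147 139 131 121 100  87  87  96
  125 157 173 179]
 [226 204 177 174 177 173 161 137 117 105  94  86  82  81 105 125 103  81
  109 150 171 178]
 [226 211 181 175 173 161 131  94  69  58  51  48  45  87 163 200 164 101
   96 146 168 179]
 [230 221 191 175 165 131  91  61  46  44  40  37  41  81 159 205 170 103
   90 144 168 178]
 [234 227 197 169 145 100  61  45  44  39  37  39  42  59 107 140 116  76
   92 143 167 178]
 [234 228 198 163 125  77  48  44  42  39  37  42  4
[... 550 characters left out ...]
9  31  29  32  33  33  50  80
  114 141 160 170]
 [230 230 221 159  87  49  43  44  43  39  33  34  32  33  34  43  72 112
  138 152 163 170]
 [231 230 223 175 106  56  48  45  40  35  37  38  38  43  59  80 112 147
  166 162 156 166]
 [232 230 225 189 137  95  68  63  72  69  64  65  69  85 107 135 155 171
  177 168 154 163]
 [231 230 225 199 162 141 116 111 131 128 122 116 125 142 152 165 176 180
  179 169 152 162]
 [232 229 225 200 171 164 156 155 161 161 158 156 159 167 168 174 181 189
  185 170 150 160]
 [232 230 225 200 173 175 178 174 170 169 169 170 170 171 171 176 193 211
  208 177 152 160]
 [233 230 225 202 178 187 198 188 176 172 171 174 171 172 172 179 195 215
  214 181 153 163]]
```

View pics/k.png

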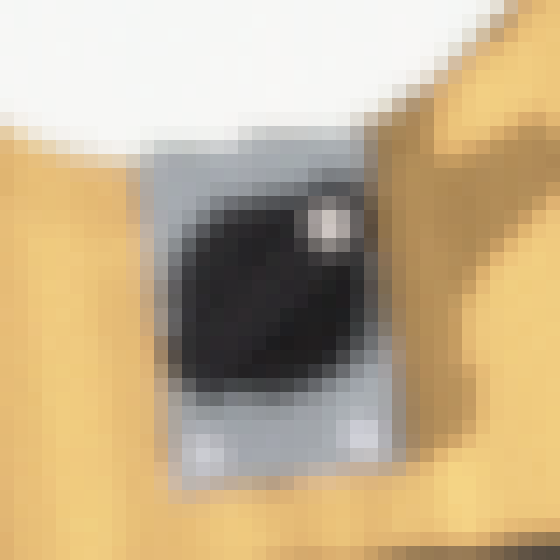

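Run:
```python
from ang import *
P={n:dict(np.load(f"{n}.npz")) for n in("scene","top")}
kc=C0-.115*np.array([np.cos(YAW),np.sin(YAW)])
w=plane(P["top"],263,195.45,.092)[:2];d=w-kc;print(w,np.hypot(*d),np.arctan2(d[1],d[0]))
g=P["scene"]["pixels"].max(2);print(g[176:192,254:278])
print(proj(P["scene"],[*kc,.092]))
for a in(-.6,-.8,-1.,-1.2):print(a,proj(P["scene"],[kc[0]+.021*np.cos(a),kc[1]+.021*np.sin(a),.092]),proj(P["top"],[kc[0]+.021*np.cos(a),kc[1]+.021*np.sin(a),.092]))
# depth-based bar
p=P["top"];M=p["world_to_cam"];K=p["K"]
ys,xs=np.mgrid[185:215,245:275];D=p["depth"][ys,xs]
c=np.stack([(xs-K[0,2])/K[0,0]*D,-(ys-K[1,2])/K[1,1]*D,-D],-1);W=(c-M[:3,3])@M[:3,:3]
m=(W[...,2]>.075)&(W[...,2]<.11);pts=W[m];print(m.sum(),pts.mean(0));u,s,v=np.linalg.svd(pts[:,:2]-pts[:,:2].mean(0),full_matrices=False);print(v,s/np.sqrt(len(pts)),np.arctan(v[0,1]/v[0,0]))
# post
ys,xs=np.mgrid[110:150,235:265];D=p["depth"][ys,xs]
c=np.stack([(xs-K[0,2])/K[0,0]*D,-(ys-K[1,2])/K[1,1]*D,-D],-1);W=(c-M[:3,3])@M[:3,:3]
m=(W[...,2]>.075)&(W[...,2]<.1);pts=W[m];print(m.sum(),pts.mean(0));d=pts.mean(0)[:2]-C0;print(np.hypot(*d),np.arctan2(d[1],d[0]))
```

```text
[ 0.48657452 -0.01246539] 0.0173697541735689 -0.7557331208656132
[[249 250 250 250 250 250 250 246 236 193 130  84  72  77  77  76  78  77
   72  75  77  79  79  76]
 [249 250 248 244 244 244 243 243 240 227 178 114  75  71  74  76  75  75
   74  75  76  78  77  76]
 [250 249 242 204 197 209 189 177 174 166 137  99  67  59  62  61  63  61
   66  67  72  78  80  77]
 [250 247 227 166 194 224 174 112  88  82  78  66  54  57  54  56  57  56
   56  59  73  75  77  77]
 [250 247 219 141 160 194 147  83  57  55  56  50  56  52  56  55  56  58
   57  58  64  75  80  74]
 [251 246 201 110  91 112  86  56  48  51  52  49  55  53  55  54  59  52
   54  55  67  75  74  76]
 [250 246 191  94  50  48  43  41  44  43  41  41  42  47  50  50  50  48
   44  54  69  72  79  75]
 [250 245 189  92  39  34  36  34  31  32  36  32  36  37  35  38  37  38
   39  60  88  89  77  75]
 [250 245 189  92  40  36  31  32  31  33  33  30  31  29  28  28  30  33
   39  85 144 140 106  85]
 [251 245 187  91  34  29  31  26  27  31  32  32  25  34  30  34  30  33
   39 103 180 205 176 128]
 [250 243 183  91  41  33
[... 381 characters left out ...]
167 160 151 133  81  53  48  50  49  54  53  51  52  53  45  50  50 101
  166 195 202 194 174 155]
 [198 194 189 160 112  69  51  50  48  49  57  55  57  55  55  56  75 131
  190 202 193 167 150 143]]
[264.94314618 179.45119134]
-0.6 [257.6287545  180.16459246] [262.9542     193.73439301]
-0.8 [257.58450623 179.03661737] [264.14433242 194.70677305]
-1.0 [257.83286901 177.93069599] [265.1180454  195.89590339]
-1.2 [258.3619155  176.89032577] [265.83646535 197.25464696]
107 [4.73529610e-01 7.76776637e-05 9.19666336e-02]
[[-0.72139968  0.69251895]
 [-0.69251895 -0.72139968]] [0.01456146 0.00462243] -0.7649749812309306
48 [0.69169198 0.02330478 0.08728051]
0.10406369892833287 0.11368274615300147
```

```bash
python3 -m crank '[{"offset":[0,-0.033,-0.035],"spin":0},{"offset":[0,-0.033,-0.035],"spin":0},{"offset":[0,-0.033,-0.035],"spin":0},{"offset":[0,-0.033,-0.035],"spin":0},{"offset":[0,-0.033,-0.035],"spin":0},{"offset":[0,-0.033,-0.035],"spin":0},{"offset":[0,-0.033,-0.035],"spin":0},{"offset":[0,-0.033,-0.035],"spin":0},{"offset":[0,-0.033,-0.035],"spin":0},{"offset":[0,-0.033,-0.035],"spin":0},{"offset":[0,-0.033,-0.035],"spin":0},{"offset":[0,-0.033,-0.035],"spin":0}]' 0.087
python3 -m crank '[{"offset":[0,-0.028,-0.031],"spin":0},{"offset":[0,-0.028,-0.031],"spin":0},{"offset":[0,0,0],"spin":0.15},{"offset":[0,0,0],"spin":0.15},{"offset":[0,0,0],"spin":0.15},{"offset":[0,0,0],"spin":0.008},{"offset":[0,0,0],"spin":0}]'
```

```text
time_s: 2.3
position: [0.44, 0.0739, 0.4051]
tcp_rot: [[0.001, -0.953, 0.302], [0.0, 0.302, 0.953], [-1.0, -0.001, 0.0]]
force: [1.0, 0.4, -0.5]
opening: 0.997
time_s: 3.0
position: [0.474, -0.0002, 0.4049]
tcp_rot: [[0.0, -0.724, 0.69], [-0.0, 0.69, 0.724], [-1.0, -0.0, 0.0]]
force: [-0.1, 0.1, 0.0]
opening: 1.001
```

```bash
python3 -m crank '[{"offset":[0.04,0,0],"spin":0},{"offset":[0.04,0,0],"spin":0},{"offset":[0.04,0,0],"spin":0},{"offset":[0.03,0,0],"spin":0},{"offset":[0.012,0,0],"spin":0},{"offset":[0,0,0],"spin":0}]'
python3 - <<'E'
from rig import bot
print(bot.read_state()["moment"],bot.read_state()["joint_positions"])
E
python3 -m crank '[{"offset":[0,0,0],"spin":0},{"offset":[0,0,0],"spin":0},{"offset":[0,0,0],"spin":0},{"offset":[0,0,0],"spin":0},{"offset":[0,0,0],"spin":0},{"offset":[0,0,0],"spin":0}]' 0
python3 - <<'E'
from rig import bot
s=bot.read_state()
print(s["moment"],s["force"],s["opening"]*.087,s["joint_positions"])
E
```

```text
time_s: 3.6
position: [0.4736, 0.0, 0.241]
tcp_rot: [[-0.004, -0.723, 0.691], [0.001, 0.691, 0.723], [-1.0, 0.004, -0.002]]
force: [-0.1, 0.0, 0.4]
opening: 1.001
[-0.07725345  0.02620073  0.01868643] [-1.35514229e+01  3.53284010e+01  1.11189182e+02 -2.44581721e-03
  3.37244361e+01 -5.98678643e+01]
time_s: 4.2
position: [0.4741, -0.0002, 0.2431]
tcp_rot: [[0.001, -0.722, 0.692], [-0.0, 0.692, 0.722], [-1.0, -0.001, 0.0]]
force: [-0.1, -0.0, 0.0]
opening: 0.541
[-0.07541776 -0.00080814 -0.01548235] [-0.05548542 -0.02749961  0.00372414] 0.04705167320755737 [-1.35674375e+01  3.50830425e+01  1.11149707e+02  2.12388461e-04
  3.37314877e+01 -5.97531747e+01]
```

```bash
cat > st.py <<'E'
from rig import bot
import numpy as np
s=bot.read_state();R=np.array(s["tcp_rot"])
print("t",s["time_s"],"F",np.round(s["force"],1),"M",np.round(s["moment"],3),"open",round(s["opening"]*87,1),"yaw",np.arctan2(R[1,2],R[0,2]).round(4),"pos",np.round(s["position"],4),"j6",round(s["joint_positions"][5],1))
E
python3 -m crank '[{"offset":[0,0,0],"spin":0},{"offset":[0,0,0],"spin":0},{"offset":[0,0,0],"spin":0},{"offset":[0,0,0],"spin":0},{"offset":[0,0,0],"spin":0},{"offset":[0,0,0],"spin":0}]' 0 >/dev/null; python3 st.py
```

```text
t 4.8 F [-1.  -4.1  0.9] M [-0.705  0.314  0.051] open 15.8 yaw 0.8065 pos [ 0.4738 -0.0005  0.2427] j6 -59.7
```

```bash
python3 -m crank '[{"offset":[0,0,0],"spin":-0.1},{"offset":[0,0,0],"spin":-0.1}]' >/dev/null; python3 st.py
python3 -m crank '[{"offset":[0,0,0],"spin":-0.1},{"offset":[0,0,0],"spin":-0.1}]' >/dev/null; python3 st.py
```

```text
t 5.0 F [-0.5 -4.1  0.5] M [-0.519  0.259 -0.236] open 15.8 yaw 1.0089 pos [ 4.739e-01 -4.000e-04  2.427e-01] j6 -71.4
t 5.2 F [-1.3 -2.  -0.2] M [-0.382  0.19  -0.213] open 16.0 yaw 1.2087 pos [ 4.740e-01 -3.000e-04  2.427e-01] j6 -82.9
```

```bash
for i in 1 2 3; do python3 -m crank '[{"offset":[0,0,0],"spin":-0.04},{"offset":[0,0,0],"spin":-0.04}]' >/dev/null; python3 st.py; done
```

```text
t 5.4 F [-1.3 -2.2 -0.2] M [-0.322  0.137 -0.251] open 15.8 yaw 1.2864 pos [ 4.740e-01 -2.000e-04  2.427e-01] j6 -87.3
t 5.6 F [-0.3 -2.  -0. ] M [-0.271  0.194 -0.166] open 15.9 yaw 1.3662 pos [ 4.741e-01 -2.000e-04  2.427e-01] j6 -91.9
t 5.8 F [ 0.1 -0.3  0.9] M [-0.206  0.173 -0.175] open 15.4 yaw 1.4461 pos [ 4.740e-01 -1.000e-04  2.427e-01] j6 -96.5
```

```bash
for i in 1 2 3; do python3 -m crank '[{"offset":[0,0,0],"spin":-0.03},{"offset":[0,0,0],"spin":-0.03}]' >/dev/null; python3 st.py; done
```

```text
t 6.0 F [ 0.   0.5 -0.1] M [ 0.036  0.154 -0.199] open 15.8 yaw 1.5068 pos [ 0.474  -0.      0.2427] j6 -99.9
t 6.2 F [ 0.7  1.8 -0.7] M [ 0.206  0.015 -0.196] open 15.7 yaw 1.5677 pos [ 0.474  -0.      0.2427] j6 -103.4
t 6.4 F [-0.6  2.2 -0.4] M [ 0.416  0.042 -0.169] open 15.4 yaw 1.628 pos [0.474  0.     0.2427] j6 -106.9
```

```bash
for i in 1 2 3 4; do python3 -m crank '[{"offset":[0,0,0],"spin":-0.02},{"offset":[0,0,0],"spin":-0.02}]' >/dev/null; python3 st.py; done
```

```text
t 6.6 F [1.2 3.6 0.3] M [ 0.628 -0.056 -0.22 ] open 15.8 yaw 1.6673 pos [0.474  0.     0.2427] j6 -109.1
t 6.8 F [ 0.8  3.5 -0.9] M [ 0.751 -0.087 -0.595] open 15.6 yaw 1.7058 pos [0.474  0.     0.2427] j6 -111.4
t 7.0 F [ 1.9  5.9 -2. ] M [ 0.954 -0.37  -0.794] open 16.8 yaw 1.7452 pos [ 0.4741 -0.      0.2427] j6 -113.6
t 7.2 F [ 1.5  5.9 -1.9] M [ 0.911 -0.202 -0.862] open 17.0 yaw 1.7852 pos [ 0.4742 -0.      0.2427] j6 -115.9
```

```bash
python3 -m crank '[{"offset":[0,0,0],"spin":0.06},{"offset":[0,0,0],"spin":0.05},{"offset":[0,0,0],"spin":0}]' >/dev/null; python3 st.py
python3 -m crank '[{"offset":[0,0,0],"spin":0},{"offset":[0,0,0],"spin":0},{"offset":[0,0,0],"spin":0},{"offset":[0,0,0],"spin":0},{"offset":[0,0,0],"spin":0},{"offset":[0,0,0],"spin":0}]' 0.05 >/dev/null; python3 st.py
python3 -m crank '[{"offset":[-0.03,0,0],"spin":0},{"offset":[-0.03,0,0],"spin":0},{"offset":[0,-0.0439,0],"spin":0},{"offset":[0,-0.0439,0],"spin":0},{"offset":[0,-0.0439,0],"spin":0},{"offset":[0,-0.0439,0],"spin":0},{"offset":[0,-0.0439,0],"spin":0},{"offset":[0,0,0],"spin":0}]' >/dev/null; python3 st.py
```

```text
t 7.5 F [ 0.6  4.9 -1.7] M [ 0.909 -0.182 -0.046] open 15.6 yaw 1.6785 pos [4.739e-01 1.000e-04 2.427e-01] j6 -109.7
t 8.1 F [-0.6  0.3  0.6] M [0.066 0.057 0.031] open 48.7 yaw 1.6762 pos [ 4.741e-01 -3.000e-04  2.428e-01] j6 -109.6
t 8.9 F [-1.4  0.3  0. ] M [0.042 0.036 0.002] open 50.3 yaw 1.6769 pos [0.6971 0.023  0.3029] j6 -103.4
```

```bash
python3 -m crank '[{"offset":[0,0,0],"spin":0},{"offset":[0,0,0],"spin":0}]' >/dev/null; python3 st.py
python3 - <<'E'
from h import *
from rig import bot
p=bot.capture("scene");cv2.imwrite("pics/s2.png",cv2.resize(p["pixels"][100:300,130:400],None,fx=2.9,fy=2.9,interpolation=cv2.INTER_CUBIC))
E
```

```text
t 9.1 F [-0.   0.2  0.3] M [0.034 0.061 0.002] open 50.0 yaw 1.6761 pos [0.6909 0.0229 0.302 ] j6 -103.4
```

View pics/s2.png

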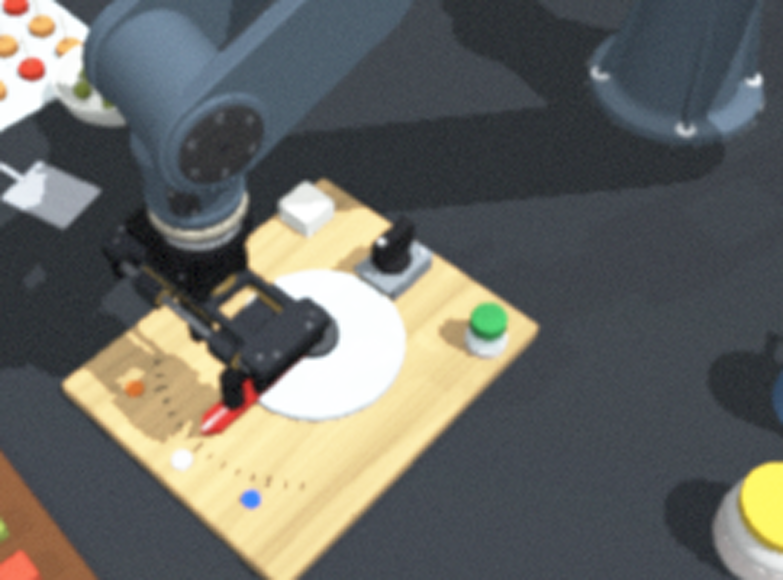

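The knob bar now points along the board, with its white dot toward the turntable. Nothing else has moved, and the gripper is above the post. I'll descend and grip it.

```bash
python3 -m crank '[{"offset":[0.033,-0.001,0],"spin":0},{"offset":[0.03,0,0],"spin":0},{"offset":[0,0,0],"spin":0}]' >/dev/null; python3 st.py
python3 -m crank '[{"offset":[0,0,0],"spin":0},{"offset":[0,0,0],"spin":0},{"offset":[0,0,0],"spin":0},{"offset":[0,0,0],"spin":0},{"offset":[0,0,0],"spin":0},{"offset":[0,0,0],"spin":0}]' 0 >/dev/null; python3 st.py
```

```text
t 9.45 F [-0.6  0.3 -0.6] M [ 0.061  0.095 -0.007] open 49.9 yaw 1.6756 pos [0.6902 0.023  0.2356] j6 -103.3
t 10.05 F [-1.8  1.3  6.1] M [ 0.383  0.123 -0.004] open 21.4 yaw 1.6758 pos [0.6938 0.0233 0.2412] j6 -103.3
```

```bash
python3 -m crank '[{"offset":[0,0.0001,-0.0052],"spin":0.05},{"offset":[0,0.0001,-0.0052],"spin":0.05},{"offset":[0,0.0001,-0.0052],"spin":0.05}]' >/dev/null; python3 st.py
python3 -m crank '[{"offset":[0,0.0001,-0.0052],"spin":0.05},{"offset":[0,0.0001,-0.0052],"spin":0.05},{"offset":[0,0.0001,-0.0052],"spin":0.05},{"offset":[0,0.0001,-0.0052],"spin":0.05},{"offset":[0,0.0001,-0.0052],"spin":0.05},{"offset":[0,0.0001,-0.0052],"spin":0.05},{"offset":[0,0.0001,-0.0052],"spin":0.05},{"offset":[0,0,0],"spin":0}]' >/dev/null; python3 st.py
python3 - <<'E'
from h import *
from rig import bot
for n in("scene","top"):
    p=bot.capture(n);cv2.imwrite(f"pics/{n}3.png",cv2.resize(p["pixels"][100:300,130:400] if n=="scene" else p["pixels"][80:240,180:340],None,fx=2.9,fy=2.9,interpolation=cv2.INTER_CUBIC))
E
```

```text
t 10.35 F [-1.5  2.1  5.7] M [0.505 0.123 0.117] open 20.9 yaw 1.5246 pos [0.6943 0.0078 0.2412] j6 -96.0
t 11.15 F [-1.  -0.9  6.1] M [-0.02   0.172  0.055] open 21.5 yaw 1.1755 pos [ 0.6864 -0.0286  0.2412] j6 -79.0
```

View pics/scene3.png

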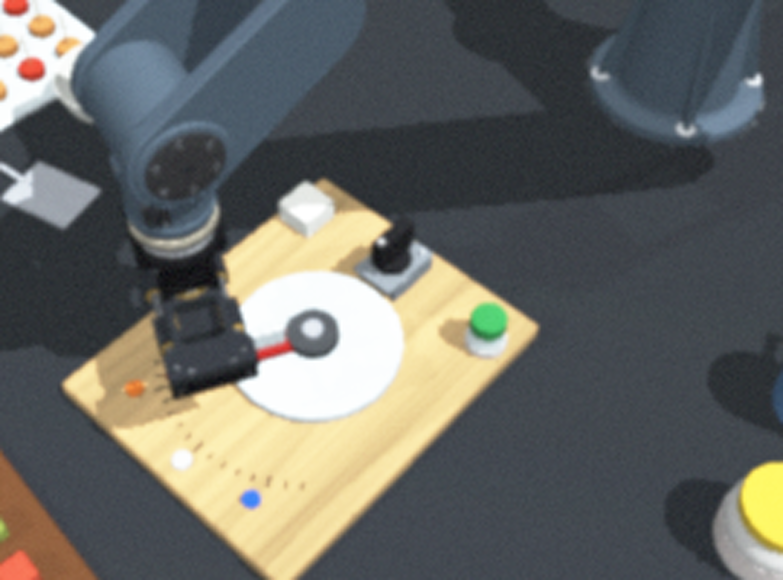

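View pics/top3.png

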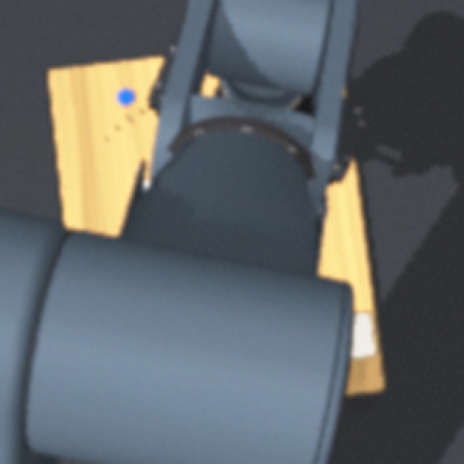

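```bash
python3 -m crank '[{"offset":[0,0,-0.0023],"spin":0.022},{"offset":[0,0,-0.0022],"spin":0.022},{"offset":[0,0,0],"spin":0},{"offset":[0,0,0],"spin":0},{"offset":[0,0,0],"spin":0}]' >/dev/null; python3 st.py
python3 -m crank '[{"offset":[0,0,0],"spin":0},{"offset":[0,0,0],"spin":0},{"offset":[0,0,0],"spin":0},{"offset":[0,0,0],"spin":0},{"offset":[0,0,0],"spin":0},{"offset":[0,0,0],"spin":0}]' 0.045 >/dev/null; python3 st.py
```

```text
t 11.75 F [-0.9  1.1  5.5] M [0.141 0.141 0.147] open 21.3 yaw 1.1329 pos [ 0.6848 -0.0323  0.2412] j6 -76.9
t 12.35 F [-0.2 -0.7  1.1] M [-0.004  0.034 -0.025] open 44.8 yaw 1.132 pos [ 0.6844 -0.0322  0.2395] j6 -76.9
```

```bash
python3 -m crank '[{"offset":[-0.033,0,0],"spin":0},{"offset":[-0.035,0,0],"spin":0},{"offset":[0,0,0],"spin":-0.136},{"offset":[0,0,0],"spin":-0.136},{"offset":[0,0,0],"spin":-0.136},{"offset":[0,0,0],"spin":-0.136},{"offset":[0,0.0412,0.0108],"spin":0},{"offset":[0,0.0412,0.0108],"spin":0},{"offset":[0,0.0412,0.0108],"spin":0},{"offset":[0,0.0412,0.0108],"spin":0},{"offset":[0,0.0412,0.0108],"spin":0},{"offset":[0,0,0],"spin":0}]' >/dev/null; python3 -m crank '[{"offset":[0,0,0],"spin":0},{"offset":[0,0,0],"spin":0}]' >/dev/null;python3 st.py
python3 - <<'E'
from h import *
from rig import bot
for n in("scene","top"):
    p=bot.capture(n);np.savez(f"{n}4.npz",**p);cv2.imwrite(f"pics/{n}4.png",cv2.resize(p["pixels"][100:300,130:400] if n=="scene" else p["pixels"][80:240,180:340],None,fx=2.9,fy=2.9,interpolation=cv2.INTER_CUBIC))
E
```

```text
t 13.75 F [ 0.4 -0.1 -0.3] M [ 0.018 -0.009  0.02 ] open 44.8 yaw 1.676 pos [ 0.4756 -0.0005  0.3083] j6 -109.6
```

View pics/scene4.png

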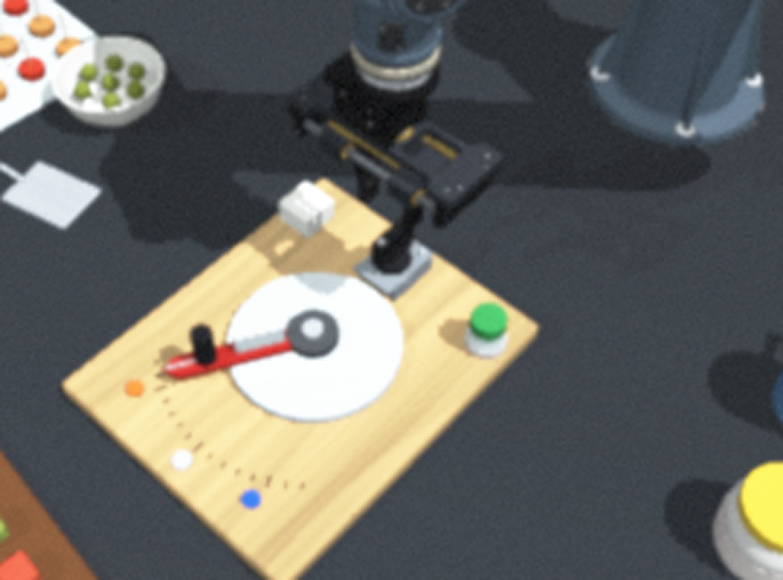

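View pics/top4.png

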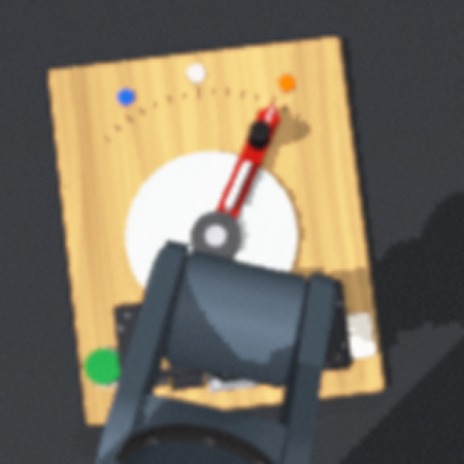

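The arm now points close to the orange dot in both views. I'll measure it.

Run:
```python
from ang import *
P={n:dict(np.load(f"{n}4.npz")) for n in("scene","top")}
for n in P: print(n,arm(P[n]))
p=P["top"];M=p["world_to_cam"];K=p["K"]
def dep(p,x0,y0,x1,y1,z0,z1):
    M=p["world_to_cam"];K=p["K"];ys,xs=np.mgrid[y0:y1,x0:x1];D=p["depth"][ys,xs]
    c=np.stack([(xs-K[0,2])/K[0,0]*D,-(ys-K[1,2])/K[1,1]*D,-D],-1);W=(c-M[:3,3])@M[:3,:3]
    m=(W[...,2]>z0)&(W[...,2]<z1);return W[m]
pts=dep(p,255,110,285,140,.075,.1);d=pts.mean(0)[:2]-C0;print("post",len(pts),pts.mean(0),np.hypot(*d),np.arctan2(d[1],d[0]))
for n,bx in(("top",BT),("scene",BS)):
    o=dots(P[n],bx)["orange"];w=plane(P[n],*o[:2],.0235)[:2]-C0;print(n,o,np.hypot(*w),np.arctan2(w[1],w[0]))
# red-bar axis line: PCA in top, where does it pass relative to orange
for n in P:
    p=P[n];I=p["pixels"].astype(float);m=I[...,2]-np.maximum(I[...,1],I[...,0])>60
    ys,xs=np.nonzero(m);W=np.array([plane(p,x,y,.044)[:2] for x,y in zip(xs,ys)]);r=np.hypot(*(W-C0).T);W=W[(r<.15)&(r>.03)]
    o=plane(p,*dots(p,BS if n=="scene" else BT)["orange"][:2],.0235)[:2]
    # tip
    rr=np.hypot(*(W-C0).T);t=W[rr>np.percentile(rr,93)].mean(0);print(n,"tip",t,np.hypot(*(t-C0)),np.arctan2(*(t-C0)[::-1]))
# hub centre check via depth
pts=dep(P["top"],230,135,275,185,.046,.08);print(len(pts),pts.mean(0) if len(pts) else 0)
T=dict(np.load("top.npz"));pts=dep(T,235,140,275,185,.046,.06);k=np.hypot(*(pts[:,:2]-C0).T)<.024;print(k.sum(),pts[k].mean(0))
I=P["top"]["pixels"][95:185,225:300];I=cv2.resize(I,None,fx=6.5,fy=6.5,interpolation=cv2.INTER_CUBIC)
def pt(X,c):
    u=(proj(P["top"],X)-[225,95]+.5)*6.5;cv2.circle(I,tuple(int(v) for v in u),2,c,-1)
for r,z in((0,.05),(.03,.044),(.085,.044),(.095,.044),(.12,.044),(.13,.044),(.146,.044),(.172,.0235)):
    pt([C0[0]+r*np.cos(-.432),C0[1]+r*np.sin(-.432),z],(255,0,255))
cv2.imwrite("pics/al.png",I)
```

```text
scene (220, np.float64(-0.35846580354149077), np.float64(-0.39140569862594116))
top (200, np.float64(-0.43514724713296327), np.float64(-0.44029618934298015))
post 50 [ 0.68283308 -0.03177896  0.08703812] 0.10396908944070866 -0.42933649127733436
top (np.float64(278.4263157894737), np.float64(108.13859649122807), 47) 0.17661969062143362 -0.43739713385916273
scene (np.float64(175.99838839645446), np.float64(233.52135374697824), 32) 0.1764505457656876 -0.4265157218227159
scene tip [ 0.71681901 -0.04296381] 0.13958310439450206 -0.4008369949065063
top tip [ 0.71544679 -0.04807967] 0.14041382932490018 -0.43820508140833575
213 [0.60695948 0.00250798 0.05178167]
141 [0.58794362 0.00983618 0.04883734]
```

View pics/al.png

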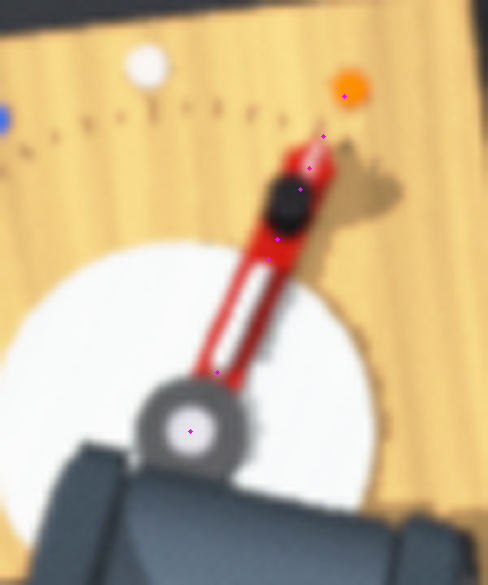

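Measured in the same top view, the arm is at -0.430 to -0.438 rad and the orange dot is at -0.437, so the miss is under 2 mm. I'll regrip the knob and tighten it.

```bash
python3 -m crank '[{"offset":[0.033,0.0012,0.0002],"spin":0},{"offset":[0.032,0,0],"spin":0},{"offset":[0,0,0],"spin":0}]' >/dev/null; python3 st.py
python3 -m crank '[{"offset":[0,0,0],"spin":0},{"offset":[0,0,0],"spin":0},{"offset":[0,0,0],"spin":0},{"offset":[0,0,0],"spin":0},{"offset":[0,0,0],"spin":0},{"offset":[0,0,0],"spin":0},{"offset":[0,0,0],"spin":0}]' 0 >/dev/null; python3 st.py
```

```text
t 14.15 F [ 0.4 -0.  -0.3] M [ 0.054  0.059 -0.043] open 44.9 yaw 1.6757 pos [ 4.726e-01 -1.000e-04  2.397e-01] j6 -109.6
t 14.85 F [-0.3  1.8  7. ] M [ 0.306  0.064 -0.157] open 15.6 yaw 1.6753 pos [4.729e-01 1.000e-04 2.437e-01] j6 -109.6
```

```bash
for i in 1 2 3 ; do python3 -m crank '[{"offset":[0,0,0],"spin":0.04},{"offset":[0,0,0],"spin":0.04}]' >/dev/null; python3 st.py; done
```

```text
t 15.05 F [-0.4  2.4  6.4] M [ 0.375 -0.018  0.187] open 16.0 yaw 1.5957 pos [4.729e-01 2.000e-04 2.437e-01] j6 -105.0
t 15.25 F [0.1 2.  6.1] M [0.29  0.085 0.251] open 15.7 yaw 1.5158 pos [4.729e-01 2.000e-04 2.437e-01] j6 -100.4
t 15.45 F [-0.6  2.3  5.9] M [0.318 0.036 0.238] open 15.7 yaw 1.4359 pos [4.729e-01 1.000e-04 2.437e-01] j6 -95.8
```

```bash
for i in 1 2 3 4 5 6; do python3 -m crank '[{"offset":[0,0,0],"spin":0.02},{"offset":[0,0,0],"spin":0.02}]' >/dev/null; python3 st.py; done
```

```text
t 15.65 F [0.2 1.6 7. ] M [0.283 0.061 0.209] open 15.9 yaw 1.3967 pos [4.729e-01 1.000e-04 2.437e-01] j6 -93.6
t 15.85 F [-0.   2.1  7.3] M [0.26  0.073 0.219] open 15.7 yaw 1.3567 pos [4.729e-01 1.000e-04 2.437e-01] j6 -91.3
t 16.05 F [-0.9  1.4  7.4] M [0.243 0.071 0.2  ] open 15.8 yaw 1.3167 pos [4.730e-01 1.000e-04 2.437e-01] j6 -89.0
t 16.25 F [-0.2  0.7  6.7] M [0.267 0.023 0.209] open 15.4 yaw 1.2767 pos [4.729e-01 1.000e-04 2.437e-01] j6 -86.7
t 16.45 F [-1.1  0.8  6.4] M [0.201 0.055 0.219] open 15.6 yaw 1.2368 pos [4.730e-01 1.000e-04 2.437e-01] j6 -84.4
t 16.65 F [0.1 0.8 6.2] M [0.193 0.005 0.23 ] open 15.7 yaw 1.1967 pos [4.729e-01 1.000e-04 2.437e-01] j6 -82.1
```

```bash
for i in 1 2 3 4 5 6; do python3 -m crank '[{"offset":[0,0,0],"spin":0.02},{"offset":[0,0,0],"spin":0.02}]' >/dev/null; python3 st.py; done
```

```text
t 16.85 F [0.1 1.1 6.2] M [0.164 0.015 0.242] open 15.7 yaw 1.1568 pos [4.729e-01 1.000e-04 2.437e-01] j6 -79.8
t 17.05 F [-0.   1.5  7.1] M [0.13  0.087 0.259] open 15.9 yaw 1.1169 pos [4.729e-01 1.000e-04 2.437e-01] j6 -77.5
t 17.25 F [-0.8  0.6  7.1] M [0.198 0.032 0.186] open 15.8 yaw 1.0769 pos [0.4729 0.     0.2437] j6 -75.2
t 17.45 F [-0.   2.2  7.1] M [0.104 0.021 0.247] open 15.5 yaw 1.0369 pos [0.4729 0.     0.2437] j6 -72.9
t 17.65 F [0.2 1.8 6.8] M [0.088 0.024 0.262] open 15.8 yaw 0.997 pos [0.4729 0.     0.2437] j6 -70.7
t 17.85 F [-0.8  1.1  5.7] M [0.119 0.1   0.316] open 15.8 yaw 0.957 pos [0.4729 0.     0.2437] j6 -68.4
```

```bash
for i in 1 2 3; do python3 -m crank '[{"offset":[0,0,0],"spin":0.02}]' >/dev/null; python3 st.py; done
```

```text
t 17.95 F [-0.3  0.9  6.1] M [0.094 0.08  0.181] open 15.7 yaw 0.937 pos [0.4729 0.     0.2437] j6 -67.2
t 18.05 F [-0.7  1.7  6.7] M [0.09  0.026 0.219] open 15.5 yaw 0.917 pos [0.4729 0.     0.2437] j6 -66.1
t 18.15 F [-0.6  0.8  6.2] M [0.065 0.106 0.285] open 15.7 yaw 0.8971 pos [0.4729 0.     0.2437] j6 -64.9
```

```bash
for i in 1 2 3 4; do python3 -m crank '[{"offset":[0,0,0],"spin":0.02}]' >/dev/null; python3 st.py; done
```

```text
t 18.25 F [0.1 0.4 6.6] M [0.047 0.084 0.243] open 15.8 yaw 0.877 pos [ 0.4729 -0.      0.2437] j6 -63.8
t 18.35 F [0.2 0.6 7. ] M [0.11  0.073 0.241] open 16.0 yaw 0.8571 pos [0.4729 0.     0.2437] j6 -62.6
t 18.45 F [-0.2  1.4  6.8] M [0.027 0.069 0.303] open 16.0 yaw 0.8371 pos [ 0.4729 -0.      0.2437] j6 -61.5
t 18.55 F [-1.4  0.9  6.8] M [0.056 0.145 0.235] open 15.6 yaw 0.8171 pos [ 0.4729 -0.      0.2437] j6 -60.3
```

```bash
for i in 1 2 3 4; do python3 -m crank '[{"offset":[0,0,0],"spin":0.02}]' >/dev/null; python3 st.py; done
```

```text
t 18.65 F [-0.4  1.2  6.4] M [0.049 0.115 0.291] open 15.7 yaw 0.7971 pos [ 0.4729 -0.      0.2437] j6 -59.2
t 18.75 F [0.5 0.3 6.2] M [0.048 0.142 0.256] open 15.9 yaw 0.7772 pos [ 0.4729 -0.      0.2437] j6 -58.1
t 18.85 F [-1.   0.7  7.2] M [0.053 0.098 0.265] open 16.0 yaw 0.7571 pos [ 0.4729 -0.      0.2437] j6 -56.9
t 18.95 F [-1.  -0.3  6.8] M [0.016 0.101 0.215] open 15.8 yaw 0.7372 pos [ 0.4729 -0.      0.2437] j6 -55.8
```

```bash
for i in 1 2 3 4; do python3 -m crank '[{"offset":[0,0,0],"spin":0.02}]' >/dev/null; python3 st.py; done
```

```text
t 19.05 F [-0.2  1.5  6.1] M [0.018 0.129 0.271] open 15.8 yaw 0.7171 pos [ 0.4729 -0.      0.2437] j6 -54.6
t 19.15 F [-1.3  1.3  7. ] M [0.006 0.09  0.271] open 15.9 yaw 0.6971 pos [ 0.4729 -0.      0.2437] j6 -53.5
t 19.25 F [-0.8 -0.   6.2] M [-0.004  0.125  0.309] open 15.7 yaw 0.6772 pos [ 0.4729 -0.      0.2437] j6 -52.3
t 19.35 F [-1.2 -0.2  6.5] M [-0.061  0.131  0.289] open 15.7 yaw 0.6572 pos [ 0.4729 -0.      0.2437] j6 -51.2
```

```bash
for i in 1 2 3; do python3 -m crank '[{"offset":[0,0,0],"spin":0.02}]' >/dev/null; python3 st.py; done
```

```text
t 19.45 F [-0.4  0.9  7.1] M [-0.045  0.163  0.315] open 15.7 yaw 0.6372 pos [ 0.4728 -0.      0.2437] j6 -50.0
t 19.55 F [ 0.4 -0.   6.4] M [0.037 0.085 0.239] open 15.7 yaw 0.6172 pos [ 0.4729 -0.      0.2437] j6 -48.9
t 19.65 F [-0.6  0.5  7.4] M [-0.041  0.164  0.326] open 15.6 yaw 0.5973 pos [ 4.728e-01 -1.000e-04  2.437e-01] j6 -47.7
```

```bash
for i in 1 2; do python3 -m crank '[{"offset":[0,0,0],"spin":0.02}]' >/dev/null; python3 st.py; done
```

```text
t 19.75 F [-0.4  1.1  7.8] M [-0.027  0.111  0.298] open 16.2 yaw 0.5774 pos [ 0.4728 -0.      0.2437] j6 -46.6
t 19.85 F [-0.6  0.6  7.3] M [0.016 0.149 0.415] open 15.6 yaw 0.5577 pos [ 0.4728 -0.      0.2437] j6 -45.5
```

Biting now.

```bash
for i in 1 2; do python3 -m crank '[{"offset":[0,0,0],"spin":0.02}]' >/dev/null; python3 st.py; done
```

```text
t 19.95 F [-2.3 -0.5  6.1] M [-0.172  0.135  0.369] open 15.5 yaw 0.538 pos [ 0.4728 -0.      0.2437] j6 -44.3
t 20.05 F [-0.3  0.   7.3] M [-0.056  0.091  0.451] open 15.8 yaw 0.5181 pos [0.4727 0.     0.2437] j6 -43.2
```

```bash
python3 -m crank '[{"offset":[0,0,0],"spin":0.02}]' >/dev/null; python3 st.py
```

```text
t 20.15 F [-0.8  0.9  6.6] M [0.003 0.144 0.505] open 16.0 yaw 0.4984 pos [0.4727 0.     0.2437] j6 -42.0
```

```bash
python3 -m crank '[{"offset":[0,0,0],"spin":0.02}]' >/dev/null; python3 st.py
```

```text
t 20.25 F [-1.4 -0.7  7.5] M [-0.093  0.173  0.519] open 15.6 yaw 0.4787 pos [ 0.4727 -0.      0.2437] j6 -40.9
```

```bash
python3 -m crank '[{"offset":[0,0,0],"spin":0},{"offset":[0,0,0],"spin":0},{"offset":[0,0,0],"spin":0}]' >/dev/null; python3 st.py
python3 -m crank '[{"offset":[0,0,0],"spin":0},{"offset":[0,0,0],"spin":0},{"offset":[0,0,0],"spin":0},{"offset":[0,0,0],"spin":0},{"offset":[0,0,0],"spin":0},{"offset":[0,0,0],"spin":0}]' 0.05 >/dev/null; python3 st.py
python3 -m crank '[{"offset":[-0.03,0,0],"spin":0},{"offset":[-0.04,0,0],"spin":0},{"offset":[-0.04,0,0],"spin":0},{"offset":[-0.04,0,0],"spin":0},{"offset":[0,0,0],"spin":0}]' >/dev/null; python3 st.py
```

```text
t 20.55 F [-0.9 -0.3  7.3] M [-0.084  0.184  0.4  ] open 15.9 yaw 0.4789 pos [ 4.727e-01 -1.000e-04  2.437e-01] j6 -40.9
t 21.15 F [0.2 0.3 0.1] M [-0.026  0.064  0.031] open 48.7 yaw 0.476 pos [ 0.4727 -0.      0.2427] j6 -40.9
t 21.65 F [1.9 0.2 0.1] M [-0.091 -0.044  0.014] open 50.3 yaw 0.4762 pos [ 4.741e-01 -2.000e-04  3.976e-01] j6 -40.9
```

```bash
python3 -m crank '[{"offset":[0,0.037,0.019],"spin":0},{"offset":[0,0.037,0.019],"spin":0},{"offset":[0,0.037,0.019],"spin":0},{"offset":[0,0.037,0.019],"spin":0},{"offset":[0,0.037,0.019],"spin":0},{"offset":[0,0.037,0.019],"spin":0},{"offset":[0,0.037,0.019],"spin":0},{"offset":[0,0.037,0.019],"spin":0},{"offset":[0,0,0],"spin":0},{"offset":[0,0,0],"spin":0}]' >/dev/null; python3 st.py
cat > chk.py <<'E'
from ang import *
from rig import bot
import sys
p=bot.capture("top");np.savez("top5.npz",**p)
def dep(p,x0,y0,x1,y1,z0,z1):
    M=p["world_to_cam"];K=p["K"];ys,xs=np.mgrid[y0:y1,x0:x1];D=p["depth"][ys,xs]
    c=np.stack([(xs-K[0,2])/K[0,0]*D,-(ys-K[1,2])/K[1,1]*D,-D],-1);W=(c-M[:3,3])@M[:3,:3]
    m=(W[...,2]>z0)&(W[...,2]<z1);return W[m]
pts=dep(p,255,110,285,140,.075,.1);d=pts.mean(0)[:2]-C0;print("post",len(pts),np.arctan2(d[1],d[0]))
print("arm",arm(p));w=plane(p,*dots(p,BT)["orange"][:2],.0235)[:2]-C0;print("orange",np.arctan2(w[1],w[0]))
pts=dep(p,245,185,275,215,.075,.11);pts=pts[:,:2];s,v=np.linalg.svd(pts-pts.mean(0),full_matrices=False)[1:];a=np.arctan(v[0,1]/v[0,0]);print("knob",len(pts),pts.mean(0),s/np.sqrt(len(pts)),a,"jaw-yaw equiv",a+np.pi/2)
cv2.imwrite(f"pics/{sys.argv[1]}.png",cv2.resize(p["pixels"][80:240,180:340],None,fx=3.5,fy=3.5,interpolation=cv2.INTER_CUBIC))
E
python3 chk.py t5
```

```text
t 22.65 F [-0.9 -0.9  0.3] M [-0.061  0.006 -0.052] open 49.8 yaw 0.4784 pos [0.4714 0.3333 0.3913] j6 -3.2
post 50 -0.4303222969095833
arm (201, np.float64(-0.4418477841044279), np.float64(-0.4416882445696874))
orange -0.43826230048841747
knob 108 [ 4.74004329e-01 -9.04867348e-05] [0.01431378 0.00460621] -1.0787257292718648 jaw-yaw equiv 0.4920705975230317
```

View pics/t5.png

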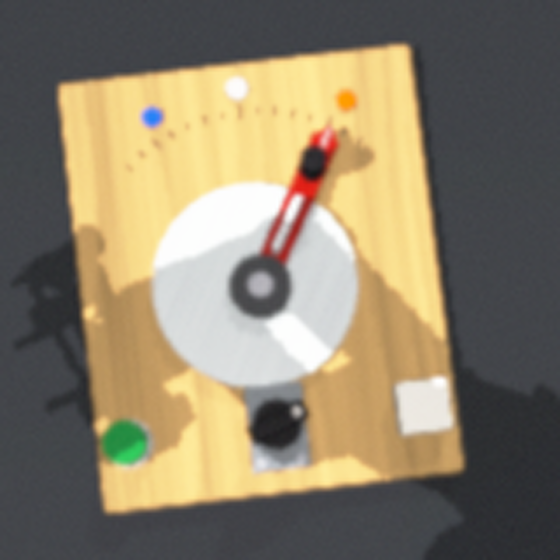

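```bash
python3 -c "
from rig import bot
print(bot.hand_in())"
```

```text
the job is handed in; nothing more can be done
None
```

The swing arm is set to the orange mark and clamped again, and I've handed the job in at about 23 s of the 72 s allowed. No verdict came back.

- **Loosening:** I turned the knob about 0.87 rad counter-clockwise to its loose stop. I went about 0.1 rad past the stop, felt about 0.86 N m there, and backed off before letting go.
- **Swinging:** I gripped the post only with the clamp loose and swung the arm about 0.54 rad to the right.
- **Tightening:** the knob began to bite at about 1.1 rad. I stopped when the felt torque while turning was 0.52 N m. It read about 0.40 N m held still before I let go.

**Last checks, in the top view after releasing and moving the gripper away:**
- **Alignment:** the arm is at -0.430 rad by its post and -0.442 rad by its red bar; the orange dot is at -0.438 rad. That puts the dot within about 1.5 mm of the pointer line, against the 7 mm allowed.
- **Scene camera:** in an earlier check, just before tightening, the same red-bar estimate in the scene view gave -0.36 to -0.40 rad for the arm and -0.427 rad for the dot. I trusted the top view because the slanted view also sees the bar's side.
- **Knob:** it sprang back only 0.01 to 0.02 rad.
- **Other things:** the jar and the butter dish look unmoved. I did not measure the things standing on the table, but the robot never came near them.
- **Not measured:** the pad force. I inferred it from the torque alone.

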